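# Seal the sterile canister and show its tag to the scanner

## Task

Seal the canister on the tattoo station's mat: press down the lid's edge all the way round, section by section, until all six sections are fully home and flush with the lid's middle. Then, by the fin on its lid, turn the canister on its spot so that its green tag points straight at the yellow scanner block, and let go, leaving it upright and everything else undisturbed.

Things in the scene. Friction and masses are not known exactly. Their poses are not given: they have to be found in the camera images.
- lid_fin (a point): Black, green-ended upright grip fin across the middle of the canister's lid: a solid bar 60 mm long (x), 16 mm thick (y), 42 mm high. This point is on the can's axis, half-way up the fin (top 20 mm above) and 110 mm above the can's underside; z is up, +x points from the axis to the green tag. The fin stands on a fixed white centre disc 73 mm across, whose top is 20 mm below this point.
- tag (a point): Middle of the green tag (30 x 56 mm) on the side of the canister: a round aluminium can 124 mm across, about 0.6 kg, standing loose on the mat, its white lid on an orange gasket. The tag is 63 mm out from the can's axis, 47 mm above its underside. The fin's end at the tag's side (its last 18 mm) is green too, to show the direction from above.
- scanner_window (a point): The scanner: a fixed yellow block 64 x 64 mm, 106 mm high above the mat, with a black band and red line round all four sides: it reads from any side. This point is on the block's upright axis, 68 mm above the mat. It stands left or right of the canister, somewhat beyond it; a black power unit stands on the other side.
- mat: fixed slate-blue mat 300 x 460 mm (x, y), 4 mm thick, under canister, scanner, power unit, ink bottles and cup; origin at the centre of its underside
- power_unit: fixed black power unit, 70 x 90 mm, 68 mm high above the mat, with a small green display; not part of the job; origin at the centre of its underside
- edge1 (a joint): how far section 1 of the lid's edge is pressed down, in m: 0 = stands 7 mm proud of the centre disc (orange gasket shows beneath), 0.007 = fully seated on its stop, top flush with the centre disc. It slides straight down by about 7 N of friction, independent of the others, and stays where it is left.
- press1 (a point): blue dot on top of edge section 1, the middle of its top surface, 54 mm from the can's axis, 30 degrees round from the tag (anticlockwise from above); moves down with the section. The section is white, spans 28 mm radially (39 to 67 mm from the axis) and 55 degrees. When fully seated this point is 20 mm below the middle of the fin.
- edge2 (a joint): how far section 2 of the lid's edge is pressed down, in m: 0 = stands 7 mm proud of the centre disc (orange gasket shows beneath), 0.007 = fully seated on its stop, top flush with the centre disc. It slides straight down by about 7 N of friction, independent of the others, and stays where it is left.
- press2 (a point): blue dot on top of edge section 2, the middle of its top surface, 54 mm from the can's axis, 90 degrees round from the tag (anticlockwise from above); moves down with the section. The section is white, spans 28 mm radially (39 to 67 mm from the axis) and 55 degrees. When fully seated this point is 20 mm below the middle of the fin.
- edge3 (a joint): how far section 3 of the lid's edge is pressed down, in m: 0 = stands 7 mm proud of the centre disc (orange gasket shows beneath), 0.007 = fully seated on its stop, top flush with the centre disc. It slides straight down by about 7 N of friction, independent of the others, and stays where it is left.
- press3 (a point): blue dot on top of edge section 3, the middle of its top surface, 54 mm from the can's axis, 150 degrees round from the tag (anticlockwise from above); moves down with the section. The section is white, spans 28 mm radially (39 to 67 mm from the axis) and 55 degrees. When fully seated this point is 20 mm below the middle of the fin.
- edge4 (a joint): how far section 4 of the lid's edge is pressed down, in m: 0 = stands 7 mm proud of the centre disc (orange gasket shows beneath), 0.007 = fully seated on its stop, top flush with the centre disc. It slides straight down by about 7 N of friction, independent of the others, and stays where it is left.
- press4 (a point): blue dot on top of edge section 4, the middle of its top surface, 54 mm from the can's axis, 210 degrees round from the tag (anticlockwise from above); moves down with the section. The section is white, spans 28 mm radially (39 to 67 mm from the axis) and 55 degrees. When fully seated this point is 20 mm below the middle of the fin.
- edge5 (a joint): how far section 5 of the lid's edge is pressed down, in m: 0 = stands 7 mm proud of the centre disc (orange gasket shows beneath), 0.007 = fully seated on its stop, top flush with the centre disc. It slides straight down by about 7 N of friction, independent of the others, and stays where it is left.
- press5 (a point): blue dot on top of edge section 5, the middle of its top surface, 54 mm from the can's axis, 270 degrees round from the tag (anticlockwise from above); moves down with the section. The section is white, spans 28 mm radially (39 to 67 mm from the axis) and 55 degrees. When fully seated this point is 20 mm below the middle of the fin.
- edge6 (a joint): how far section 6 of the lid's edge is pressed down, in m: 0 = stands 7 mm proud of the centre disc (orange gasket shows beneath), 0.007 = fully seated on its stop, top flush with the centre disc. It slides straight down by about 7 N of friction, independent of the others, and stays where it is left.
- press6 (a point): blue dot on top of edge section 6, the middle of its top surface, 54 mm from the can's axis, 330 degrees round from the tag (anticlockwise from above); moves down with the section. The section is white, spans 28 mm radially (39 to 67 mm from the axis) and 55 degrees. When fully seated this point is 20 mm below the middle of the fin.
- ink_green: small closed green ink bottle, 30 mm across, 75 mm high, standing loose on the mat; not part of the job; origin at the middle of its underside
- ink_black: small closed black ink bottle with white cap, 30 mm across, 75 mm high, standing loose on the mat; not part of the job; origin at the middle of its underside
- ink_blue: small closed blue ink bottle, 30 mm across, 75 mm high, standing loose on the mat; not part of the job; origin at the middle of its underside
- steel_cup: small empty steel cup, 48 mm across, 30 mm high, standing loose on the far part of the mat; not part of the job; origin at the middle of its underside
- wash_bottle: white wash bottle with blue spout, 72 mm across, 200 mm high, standing loose beside the mat at the left; not part of the job; origin at the middle of its underside
- film_roll: red roll of film lying flat, 90 mm across, 50 mm high, loose beside the mat at the left; not part of the job; origin at the middle of its underside
- tattoo_pen: tattoo machine with wooden grip lying on the table, about 135 mm long and 32 mm thick, loose at the right; not part of the job; origin on the table under its middle

How it is judged:
By the outcome, as a careful person would: the job done as asked, in the order asked, and still so for the second after the job is handed in, with the robot touching nothing.
It also fails if it takes over 58 s, if anything falls off the work surface, if the arm or the gripper's body presses on something with over 40 N, if the wrist force passes 120 N, or if a joint passes its speed limit or range.

## Robot

A 6-joint arm with a two-finger parallel gripper is mounted at the origin on the work surface. World frame = base frame: x ahead of the robot, y to its left, z up, the work surface at z = 0. Lengths are in mm, angles in rad, forces in N, time in s.
With the tool pointing down it reaches from about 300 to 750 mm from the base axis. Payload 8.5 kg.
Tool frame: the origin (TCP) lies midway between the tips of the shut fingers; the grasp point (between the pads) lies 19 mm behind it; z points along the fingers, y is the direction in which the jaws open and shut (so a half turn about z gives the same grasp; the last joint's range is limited). The gripper opens to 85 mm and grips with 20 to 120 N. Pads are 22 mm wide; open, the fingers measure 114 mm over their backs; the gripper's body (76 mm by 85 mm) begins 54 mm behind the grasp point. The pads swing forward as they close: fully open they stand 13 mm farther back than shut.
Start: joints at [1.112, 0.381, 1.297, -0, 1.464, -0.215], TCP at [132.758, 533.719, 231.322] pointing down, gripper open.
Joint ranges: [-3.11, 3.11], [-0.89, 2.33], [0.22, 2.48], [-1.42, 4.56], [0.17, 2.85], [-2.88, 2.88]. Speed limits (rad/s): [2.39, 2.39, 3.14, 3.14, 3.14, 3.14].

## Interface

Orientations are given as [roll, pitch, yaw] about the fixed x, y, z axes, in that order (R = Rz(yaw) Ry(pitch) Rx(roll)).
In Python, from plant import bot gives the robot as it stands. The module is installed in compiled form; this text tells all that it offers.
- The arm moves only by the shell command python3 -m jog 'ROWS'. ROWS is JSON, a list of rows, each a list of 3 entries, a list of its own where there are three numbers: the shift along the tool's x, y, z as a fraction of full scale, then the turn, a rotation vector about the tool's x, y, z as a fraction of full scale, then the opening, from -1 (shut) to 1 (fully open). A call has 1 to 8 rows; each row is the pose to reach, as a shift and turn from the pose commanded when the call began, along the tool's axes at that moment; what a row does not reach only later rows make up. Full scale, the value 1, is 0.15 m for a shift and pi/2 rad for a turn. A row lasts 1/10 s, in which the tool goes at most 50 mm and 8.59 degrees, less where a joint would pass 70% of its speed; a pose out of reach is approached as far as the arm can. A call with a number of a shift or a turn outside -1 to 1 is refused whole. A call with a gripper value outside its range is refused whole. The fingers move at their own pace and stop on an object; the grip force is fixed at half the most. Time passes only in rows, so rows that repeat a pose let the fingers close. It gives the time, the measured TCP pose, the force and the opening at its end, in the units of the state.
- bot.state(): the state, without advancing time (a new reading comes with each control period).
- bot.camera(name): name is "side" or "top" or "wrist"; returns the picture (384x512x3 uint8, blue, green, red); there is no depth.
- bot.calibration(name): a dict with "fx", "fy", "cx", "cy" (pixels), "k1" (the pictures are not rectified: a ray, as slopes to the right and down, at radius r is drawn at 1 + k1 r^2 times it, then the intrinsics apply), "rvec" (rotation vector, rad) and "tvec" (3), from world to camera coordinates, as OpenCV has them; the wrist camera has in their place "tool_from_camera" (4x4, takes a point from camera to tool coordinates, whose origin is the TCP and whose axes are the flange's). Camera axes: x right, y down, z forward; pixel columns grow to the right and rows downward; lengths in mm; the calibration is good to about 2 mm. A picture is of the moment at which its call begins: read the wrist's pose just before it. calibration takes no time and is no camera call.
- bot.close_job(): hands the job in, once; it reports no verdict.
The state is a dict: "t": time; "q": joint angles; "qvel": joint speeds; "tau": joint torques, N m; "tcp_pos": TCP position; "tool_rot": TCP orientation; "ft_force": force on the tool from outside, world axes, zero at the start; "moment": the same for the moment, N m; "finger_gap": finger opening in mm.
Only numpy, scipy, OpenCV 4.12 (cv2) and the standard library are available. Lean on these libraries where they do the work, as an engineer would, in place of code of your own. Each camera call takes 0.05 s, during which the arm holds its last target.

## Working session

There is one attempt and no reset: what is moved stays moved. The work goes in short steps, Python scripts to look and compute and a shell command to move; the robot and the scene stay as the last step left them, time stands still between calls to the robot, and variables do not carry over. Pictures are saved under pics/ and viewed, and the job is handed in when it is done.

```bash
mkdir -p pics
cat > h.py <<'E'
import numpy as np, cv2
from plant import bot
from scipy.spatial.transform import Rotation as R
def snap(name,fn,crop=None,scale=1):
    im=bot.camera(name); cv2.imwrite('pics/raw_'+fn+'.png',im)
    if crop: 
        x0,y0,x1,y1=crop; im=im[y0:y1,x0:x1]
    if scale!=1: im=cv2.resize(im,None,fx=scale,fy=scale,interpolation=cv2.INTER_CUBIC)
    cv2.imwrite('pics/'+fn+'.png',im)
def camT(name,st=None):
    c=bot.calibration(name)
    if 'rvec' in c:
        Rm=cv2.Rodrigues(np.array(c['rvec'],float))[0]; t=np.array(c['tvec'],float).ravel()
        return c,Rm,t
    st=st or bot.state()
    T=np.array(c['tool_from_camera'],float)
    Rt=R.from_euler('xyz',st['tool_rot']).as_matrix()
    Rw=Rt@T[:3,:3]; p=Rt@T[:3,3]+np.array(st['tcp_pos'])
    return c,Rw.T,-Rw.T@p
def ray(name,u,v,st=None):
    c,Rm,t=camT(name,st)
    xd=np.array([(u-c['cx'])/c['fx'],(v-c['cy'])/c['fy']]); x=xd.copy()
    for _ in range(30): x=xd/(1+c['k1']*(x@x))
    o=-Rm.T@t; d=Rm.T@np.array([x[0],x[1],1.]); return o,d
def onz(name,u,v,z,st=None):
    o,d=ray(name,u,v,st); return o+d*(z-o[2])/d[2]
def proj(name,P,st=None):
    c,Rm,t=camT(name,st); p=Rm@np.array(P,float)+t; x=p[:2]/p[2]; x=x*(1+c['k1']*(x@x))
    return np.array([c['fx']*x[0]+c['cx'],c['fy']*x[1]+c['cy']])
E
python3 - <<'E'
from h import *
print(bot.state())
for n in ('top','side','wrist'): print(n,bot.calibration(n)); snap(n,n+'0',scale=1.5)
E
```

```text
{'t': 0.0, 'q': array([ 1.11168182e+00,  3.81203946e-01,  1.29826281e+00, -2.61992215e-06,
        1.46361355e+00, -2.15273847e-01]), 'qvel': array([ 8.40757013e-05, -8.55008828e-04, -1.75777840e-03,  5.73713928e-04,
       -1.62973867e-04,  4.06101477e-04]), 'tau': array([-4.24056361e-04, -4.48463809e+01, -2.31268376e+01, -2.96331900e-04,
        4.86017147e-03, -8.28677202e-06]), 'tcp_pos': array([132.64150663, 533.45996731, 230.70682726]), 'tool_rot': array([-3.14013878e+00, -3.15240178e-04,  2.89775204e+00]), 'ft_force': array([ 0.65263369, -1.36656519, -0.36041322]), 'moment': array([-0.01004315, -0.03069329, -0.00948096]), 'finger_gap': 85.38909207993473}
top {'fx': 425.9490755924851, 'fy': 425.9490755924851, 'cx': 254.78615557830602, 'cy': 190.08083300211834, 'k1': -0.034876086270115125, 'rvec': array([ 2.115955  , -2.11826323,  0.20681059]), 'tvec': array([  -3.55975793,  593.11143185, 1329.60311472])}
side {'fx': 364.37868658008193, 'fy': 364.37868658008193, 'cx': 257.05289801381315, 'cy': 190.84770247506088, 'k1': 0.025576471867999336, 'rvec': array([ 2.29677466, -0.1613464 ,  0.07743351]), 'tvec': array([-568.0913497 ,  136.94674225, 1106.37534841])}
wrist {'fx': 270.0353789511447, 'fy': 270.0353789511447, 'cx': 258.4504360861376, 'cy': 193.9875010562408, 'k1': -0.05838191350250976, 'tool_from_camera': array([[ 1.98753927e-04, -9.63366811e-01, -2.68187152e-01,
         6.72237936e+01],
       [ 9.99999936e-01,  1.11944042e-04,  3.38982457e-04,
         3.85961786e-01],
       [-2.96542495e-04, -2.68187203e-01,  9.63366772e-01,
        -1.40423582e+02],
       [ 0.00000000e+00,  0.00000000e+00,  0.00000000e+00,
         1.00000000e+00]])}
```

View pics/top0.png

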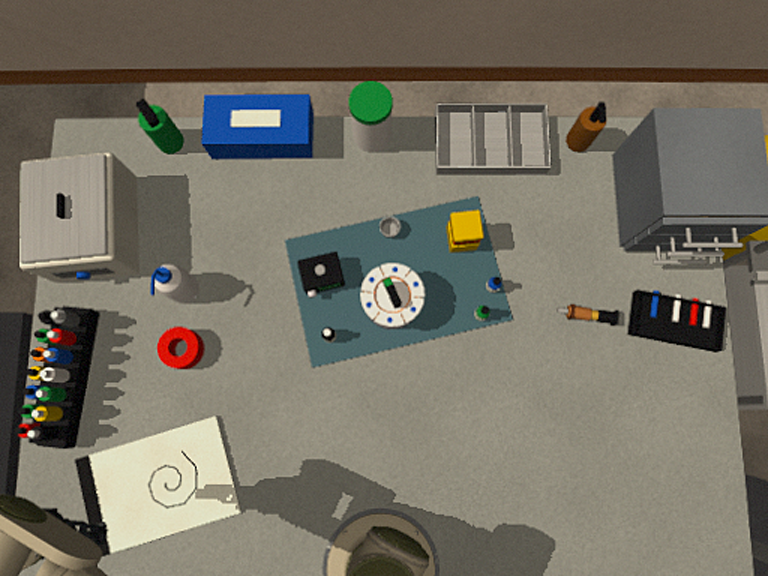

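View pics/side0.png

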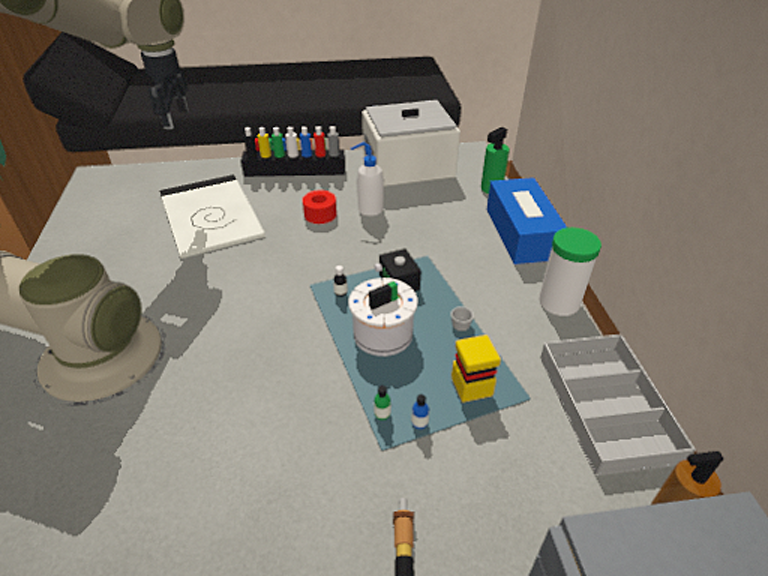

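View pics/wrist0.png

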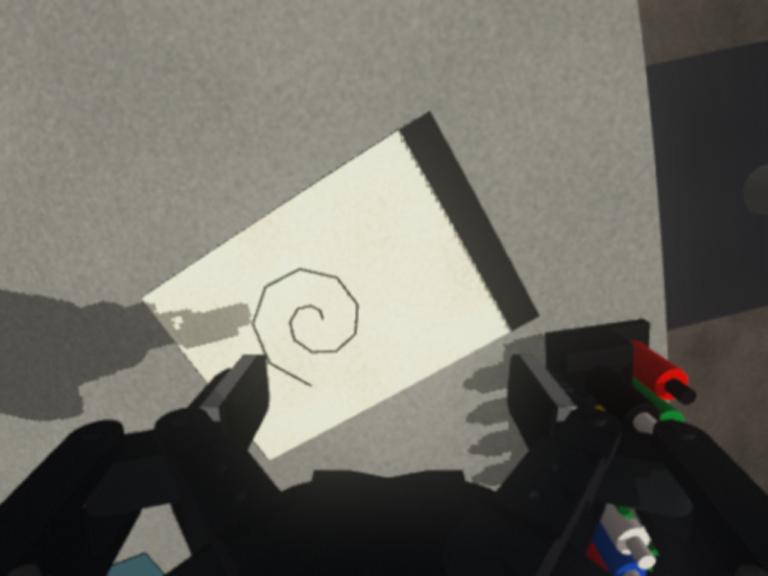

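The top view shows the canister at about (392,294)/1.5 with the fin's green end at its upper left (388,285). The yellow scanner is at the upper right (465,232), the power unit at the left, and the inks around. I'll enlarge the top crop and measure.

Run:
```python
import cv2
im=cv2.imread('pics/raw_top0.png')[125:250,185:350]
cv2.imwrite('pics/topc.png',cv2.resize(im,None,fx=4.8,fy=4.8,interpolation=cv2.INTER_CUBIC))
im=cv2.imread('pics/raw_side0.png')[160:305,200:360]
cv2.imwrite('pics/sidec.png',cv2.resize(im,None,fx=4,fy=4,interpolation=cv2.INTER_CUBIC))
```

```text
(no output)
```

View pics/topc.png

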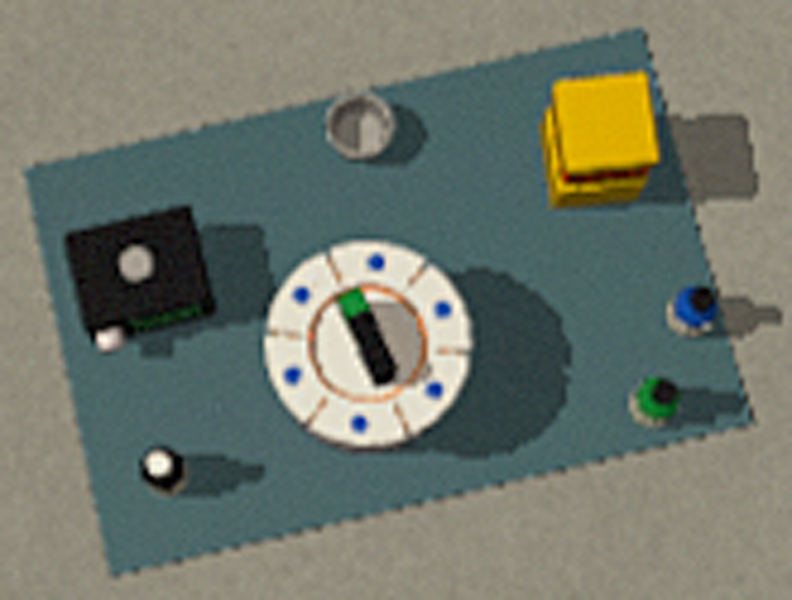

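View pics/sidec.png

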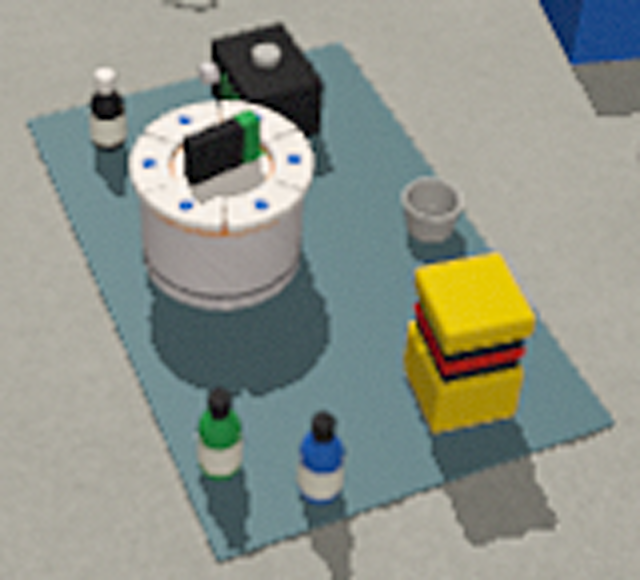

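Run:
```python
from h import *
f=lambda u,v,z: onz('top',185+(u-2)/4.8+0.0,125+(v-2)/4.8,z)
d=[(376,262),(443,309),(435,390),(360,424),(292,375),(302,295)]
P=np.array([f(u,v,101) for u,v in d]); c=P.mean(0); print(P.round(1),'centre',c.round(1))
a=np.degrees(np.arctan2(P[:,1]-c[1],P[:,0]-c[0])); print(a, np.hypot(*(P-c)[:,:2].T))
for g,z in (((352,293),134),((385,381),134)): print('fin end',f(*g,z))
S=np.array([f(u,v,110) for u,v in [(554,82),(646,72),(657,163),(564,170)]]); print(S,S.mean(0))
s=lambda u,v,z: onz('side',200+(u-2)/4,160+(v-2)/4,z)
S2=np.array([s(u,v,110) for u,v in [(417,268),(499,256),(532,323),(447,343)]]); print(S2,S2.mean(0))
D2=np.array([s(u,v,101) for u,v in [(149,163),(186,205),(261,205),(294,159),(184,120)]]);print(D2)
for n,q,z in (('cupT',(360,125),34),('green',(660,388),79),('blue',(703,298),79),('black',(159,463),79)): print(n,f(*q,z))
for n,q in (('mat',[(27,170),(643,30),(752,422),(112,575)]),): print([f(*k,4).round(0) for k in q])
print([f(*k,72).round(0) for k in [(66,234),(190,207),(215,310),(90,340)]])
```

```text
[[619.9 -30.1 101. ]
 [588.2 -74.1 101. ]
 [534.2 -68.3 101. ]
 [511.9 -19.2 101. ]
 [544.3  25.2 101. ]
 [597.7  18.7 101. ]] centre [566.  -24.6 101. ]
[  -5.82349405  -65.87584625 -126.09586946  174.29127215  113.6121494
   53.85882661] [54.17981416 54.17452877 53.99238966 54.41710472 54.33075367 53.70820788]
fin end [592.06690439 -14.01974334 134.        ]
fin end [534.74688411 -34.91348246 134.        ]
[[ 741.14583087 -149.60029007  110.        ]
 [ 748.10977983 -211.42011378  110.        ]
 [ 684.99910837 -216.74497541  110.        ]
 [ 680.24149099 -154.87448926  110.        ]] [ 713.62405251 -183.15996713  110.        ]
[[ 679.06475802 -157.36959766  110.        ]
 [ 737.28773041 -154.21817298  110.        ]
 [ 742.04108389 -215.09996582  110.        ]
 [ 682.7703153  -223.86734424  110.        ]] [ 710.2909719  -187.63877018  110.        ]
[[509.93069681 -19.42282383 101.        ]
 [531.83629558 -66.84051493 101.        ]
 [585.20892115 -74.26049815 101.        ]
 [617.10052264 -29.92247098 101.        ]
 [541.26791277  24.63316335 101.        ]]
cupT [733.99890689 -20.49899888  34.        ]
green [ 538.88177021 -218.80406991   79.        ]
blue [ 599.90863867 -249.60264411   79.        ]
black [489.22801637 113.23306582  79.        ]
[array([710., 218.,   4.]), array([ 815., -227.,    4.]), array([ 527., -294.,    4.]), array([421., 151.,   4.])]
[array([646., 179.,  72.]), array([665.,  96.,  72.]), array([594.,  78.,  72.]), array([573., 162.,  72.])]
```

```bash
python3 -m jog '[[[-0.92,-0.73,-0.1],[0,0,0],-1],[[-0.92,-0.73,-0.1],[0,0,0],-1],[[-0.92,-0.73,-0.1],[0,0,0],-1],[[-0.92,-0.73,-0.1],[0,0,0],-1]]'
python3 -m jog '[[[-0.92,-0.73,0],[0,0,0],-1],[[-0.92,-0.73,0],[0,0,0],-1],[[-0.92,-0.73,0],[0,0,0],-1],[[-0.92,-0.73,0],[0,0,0],-1]]'
python3 -m jog '[[[-0.92,-0.73,0],[0,0,0],-1],[[-0.92,-0.73,0],[0,0,0],-1],[[-0.92,-0.73,0],[0,0,0],-1],[[-0.92,-0.73,0],[0,0,0],-1]]'
python3 -m jog '[[[-0.92,-0.73,0],[0,0,-0.42],-1],[[-0.92,-0.73,0],[0,0,-0.42],-1],[[-0.92,-0.73,0],[0,0,-0.42],-1],[[-0.92,-0.73,0],[0,0,-0.42],-1],[[-0.92,-0.73,0],[0,0,-0.42],-1],[[-0.92,-0.73,0],[0,0,-0.42],-1],[[-0.92,-0.73,0],[0,0,-0.42],-1]]'
```

```text
t: 0.55
tcp_pos: [241.6, 391.8, 246.5]
tool_rot: [-3.141, 0.0, 2.896]
ft_force: [0.0, -0.4, 0.3]
finger_gap: 28.4
t: 0.95
tcp_pos: [349.2, 252.0, 246.2]
tool_rot: [-3.141, 0.0, 2.895]
ft_force: [0.5, 0.8, 1.4]
finger_gap: -0.1
t: 1.35
tcp_pos: [456.9, 112.1, 246.0]
tool_rot: [-3.141, 0.0, 2.895]
ft_force: [-0.3, 1.2, -0.2]
finger_gap: -0.1
t: 2.05
tcp_pos: [562.4, -24.3, 246.2]
tool_rot: [3.141, -0.0, -2.727]
ft_force: [-0.6, -0.1, 0.3]
finger_gap: 0.1
```

Run:
```python
from h import *
st=bot.state(); print(st['tcp_pos'],st['tool_rot'],st['q'])
snap('wrist','w1',scale=1.5)
```

```text
[562.41621831 -24.25343458 246.20609501] [ 3.14121698e+00 -3.47806470e-04 -2.72746052e+00] [-2.53406332e-01  3.93910726e-01  1.23255806e+00  7.98467911e-05
  1.51562959e+00 -2.23833915e+00]
```

View pics/w1.png

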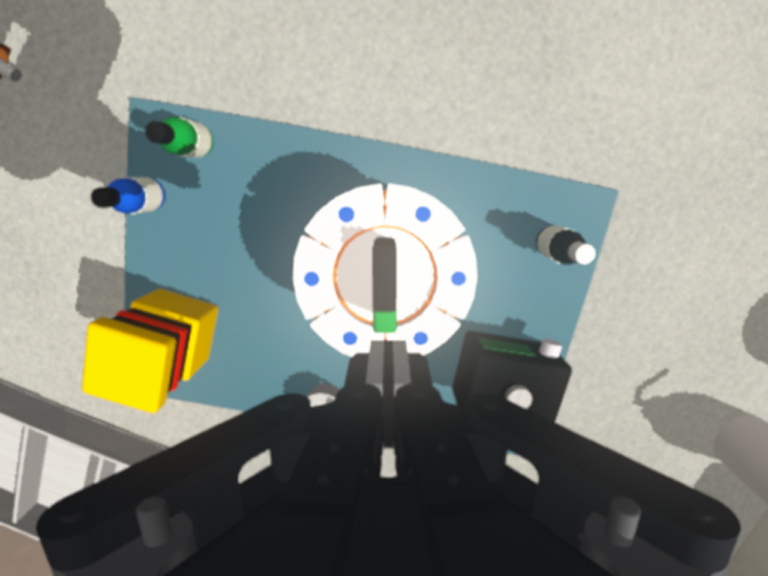

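Run:
```python
from h import *
st=bot.state()
f=lambda u,v,z: onz('wrist',(u-.5)/1.5,(v-.5)/1.5,z,st)
im=cv2.imread('pics/raw_w1.png').astype(int)
m=((im[...,0]>150)&(im[...,2]<150)&(im[...,0]-im[...,2]>80)).astype(np.uint8)
n,l,s,c=cv2.connectedComponentsWithStats(m)
d=[tuple(c[i]) for i in range(1,n) if s[i][4]>8 and 180<c[i][0]<330]; print(np.round(d,1))
P=np.array([onz('wrist',u,v,101,st) for u,v in d]); c=P.mean(0); print(P.round(1),'centre',c.round(1))
a=np.degrees(np.arctan2(P[:,1]-c[1],P[:,0]-c[0])); print(a%60, np.hypot(*(P-c)[:,:2].T))
S=np.array([f(u,v,110) for u,v in [(92,318),(179,332),(157,412),(83,395)]]); print(S,S.mean(0))
print('fin',f(384,238,134),f(385,331,134),f(385,329,94))
```

```text
[[230.5 142.5]
 [281.6 142.2]
 [207.2 185.5]
 [305.2 185.3]
 [232.9 225. ]
 [279.9 225.1]]
[[534.4 -68.3 101. ]
 [512.6 -19.5 101. ]
 [587.6 -74.  101. ]
 [544.3  23.7 101. ]
 [619.  -30.8 101. ]
 [597.5  18.1 101. ]] centre [565.9 -25.1 101. ]
[53.90045907 53.97448721 53.92130254 53.88422181 53.88760575 53.8700814 ] [53.46479627 53.55866608 53.48448633 53.44584023 53.42031789 53.59361837]
[[ 679.62485813 -214.44193697  110.        ]
 [ 662.65031577 -149.51771658  110.        ]
 [ 736.65373375 -148.15718275  110.        ]
 [ 748.0940793  -208.27867733  110.        ]] [ 706.75574674 -180.09887841  110.        ]
fin [534.66649356 -39.10447365 134.        ] [591.26236364 -13.62975231 134.        ] [604.03246399  -8.34325569  94.        ]
```

```bash
python3 -m jog '[[[-0.33,0.166,0],[0,0,0],-1],[[-0.33,0.166,0.3],[0,0,0],-1],[[-0.33,0.166,0.6],[0,0,0],-1],[[-0.33,0.166,0.9],[0,0,0],-1],[[-0.33,0.166,0.93],[0,0,0],-1],[[-0.33,0.166,0.93],[0,0,0],-1]]'
python3 - <<'E'
from h import *
st=bot.state(); t=np.array([565.9,-25]); a=np.radians(53.9)
print(st['tcp_pos'],st['ft_force'],t+54*np.array([np.cos(a),np.sin(a)]))
snap('wrist','w2',scale=1.5)
E
```

```text
t: 2.7
tcp_pos: [598.0, 18.6, 107.4]
tool_rot: [3.141, -0.0, -2.726]
ft_force: [-0.0, 0.2, 1.2]
finger_gap: -0.0
[597.95373692  18.57305703 107.40018431] [-0.03426114  0.18883438  1.21290044] [597.7166033   18.63145373]
```

View pics/w2.png

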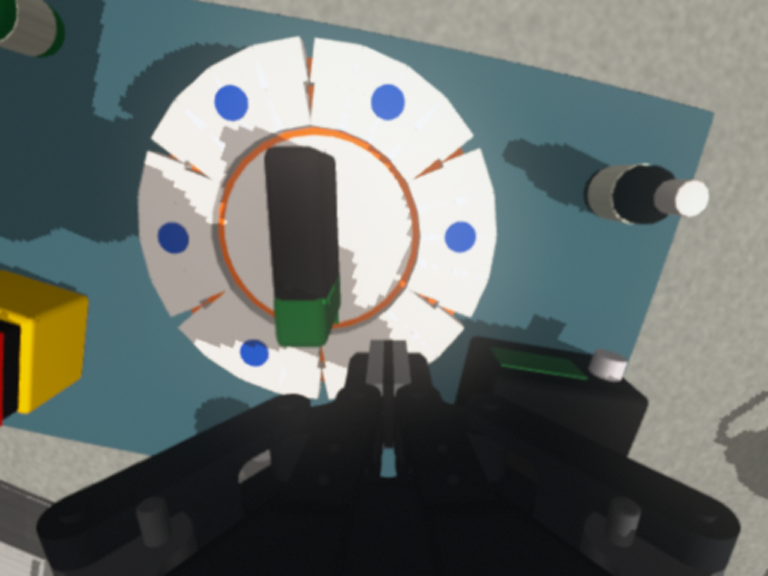

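```bash
python3 -m jog '[[[0,0,0.04],[0,0,0],-1],[[0,0,0.06],[0,0,0],-1],[[0,0,0.075],[0,0,0],-1],[[0,0,0.09],[0,0,0],-1],[[0,0,0.09],[0,0,0],-1]]'
```

```text
t: 3.25
tcp_pos: [598.7, 18.1, 95.0]
tool_rot: [-3.14, 0.003, -2.726]
ft_force: [0.7, 1.1, 5.5]
finger_gap: 0.0
```

```bash
python3 -m jog '[[[0,0,0.01],[0,0,0],-1],[[0,0,0.02],[0,0,0],-1],[[0,0,0.02],[0,0,0],-1]]'; python3 -m jog '[[[0,0,0.01],[0,0,0],-1],[[0,0,0.01],[0,0,0],-1]]'
```

```text
t: 3.55
tcp_pos: [599.0, 18.2, 93.7]
tool_rot: [-3.139, 0.004, -2.726]
ft_force: [-4.5, 1.5, 17.0]
finger_gap: 0.3
t: 3.75
tcp_pos: [599.3, 18.3, 93.6]
tool_rot: [-3.138, 0.006, -2.725]
ft_force: [-6.7, 2.3, 27.1]
finger_gap: -0.3
```

```bash
python3 -m jog '[[[0,0,-0.12],[0,0,0],-1],[[0.312,0.18,-0.12],[0,0,0],-1],[[0.312,0.18,-0.11],[0,0,0],-1],[[0.312,0.18,-0.08],[0,0,0],-1],[[0.312,0.18,-0.06],[0,0,0],-1],[[0.312,0.18,-0.045],[0,0,0],-1],[[0.312,0.18,-0.03],[0,0,0],-1],[[0.312,0.18,-0.03],[0,0,0],-1]]';  python3 -m jog '[[[0,0,0.01],[0,0,0],-1],[[0,0,0.02],[0,0,0],-1],[[0,0,0.02],[0,0,0],-1]]'
```

```text
t: 4.55
tcp_pos: [545.0, 23.9, 93.9]
tool_rot: [-3.141, 0.0, -2.726]
ft_force: [-4.7, 0.3, 8.8]
finger_gap: 0.1
t: 4.85
tcp_pos: [545.3, 24.1, 93.5]
tool_rot: [-3.14, 0.002, -2.725]
ft_force: [-13.2, 3.7, 32.4]
finger_gap: 0.4
```

```bash
python3 -m jog '[[[0,0,-0.12],[0,0,0],-1],[[0.312,-0.18,-0.12],[0,0,0],-1],[[0.312,-0.18,-0.11],[0,0,0],-1],[[0.312,-0.18,-0.07],[0,0,0],-1],[[0.312,-0.18,-0.05],[0,0,0],-1],[[0.312,-0.18,-0.03],[0,0,0],-1],[[0.312,-0.18,-0.015],[0,0,0],-1],[[0.312,-0.18,-0.015],[0,0,0],-1]]'
python3 - <<'E'
from h import *
print(bot.state()['tcp_pos'],bot.state()['ft_force'])
E
```

```text
t: 5.65
tcp_pos: [513.3, -19.9, 93.8]
tool_rot: [-3.139, 0.0, -2.724]
ft_force: [-8.3, -5.2, 19.1]
finger_gap: 0.3
[513.25791418 -19.93646652  93.79169135] [-8.28478979 -5.18068285 19.08557878]
```

```bash
python3 -m jog '[[[0,0,-0.2],[0,0,0],-1],[[0,0,-0.4],[0,0,0],-1],[[0,0,-0.4],[0,0,0],-1],[[0,-0.18,-0.4],[0,0,0],-1],[[0,-0.36,-0.4],[0,0,0],-1],[[0,-0.36,-0.4],[0,0,0],-1]]'
python3 - <<'E'
from h import *
st=bot.state(); print(st['tcp_pos'],st['ft_force'])
snap('wrist','w3',scale=1.5)
im=cv2.imread('pics/raw_w3.png').astype(int)
m=((im[...,0]>100)&(im[...,2]<150)&(im[...,0]-im[...,2]>60)&(im[...,0]-im[...,1]>40)).astype(np.uint8)
n,l,s,c=cv2.connectedComponentsWithStats(m)
for i in range(1,n):
  if s[i][4]>8: print(c[i].round(1),s[i][4],onz('wrist',*c[i],101,st).round(1),onz('wrist',*c[i],94,st).round(1))
E
```

```text
t: 6.25
tcp_pos: [535.7, -70.7, 151.3]
tool_rot: [-3.141, -0.0, -2.727]
ft_force: [0.5, 0.1, -0.1]
finger_gap: -0.3
[535.65347124 -70.70134209 151.2683492 ] [ 0.48577202  0.1319385  -0.09642319]
[ 95.2 170.2] 51 [ 554.5 -193.1  101. ] [ 557.4 -196.6   94. ]
[ 64.1 178.7] 692 [ 570.4 -213.8  101. ] [ 573.9 -218.    94. ]
[330.5 207.8] 121 [511.  -22.8 101. ] [512.3 -20.1  94. ]
[261.5 211. ] 151 [534. -69. 101.] [536.2 -67.9  94. ]
[358.3 260.9] 106 [541.5  18.8 101. ] [544.   23.1  94. ]
[223.2 263.2] 14 [586.3 -79.  101. ] [590.4 -78.3  94. ]
[259.6 313.4] 82 [618.6 -33.2 101. ] [623.8 -30.8  94. ]
```

View pics/w3.png

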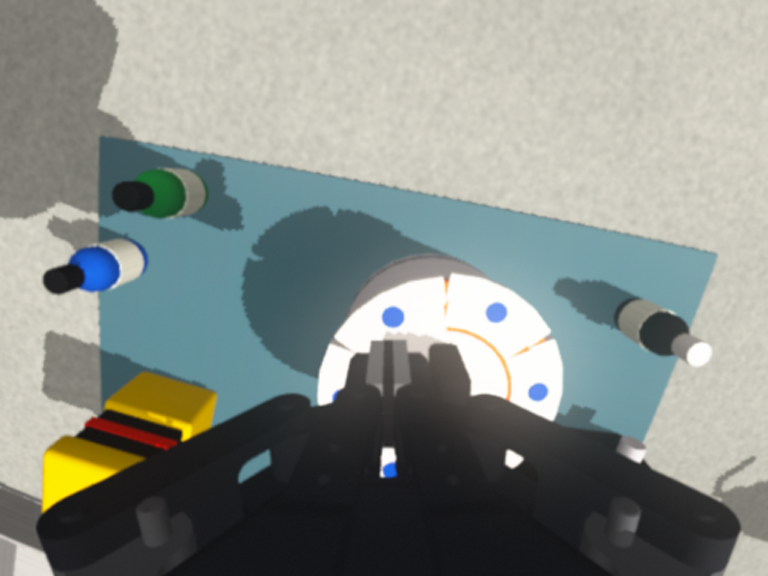

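```bash
python3 -m jog '[[[0,0,0.15],[0,0,0],-1],[[0,0,0.28],[0,0,0],-1],[[0,0,0.32],[0,0,0],-1],[[0,0,0.35],[0,0,0],-1],[[0,0,0.37],[0,0,0],-1],[[0,0,0.39],[0,0,0],-1],[[0,0,0.4],[0,0,0],-1],[[0,0,0.4],[0,0,0],-1]]'; python3 -m jog '[[[0,0,-0.12],[0,0,0],-1],[[-0.312,-0.18,-0.12],[0,0,0],-1],[[-0.312,-0.18,-0.11],[0,0,0],-1],[[-0.312,-0.18,-0.07],[0,0,0],-1],[[-0.312,-0.18,-0.05],[0,0,0],-1],[[-0.312,-0.18,-0.03],[0,0,0],-1],[[-0.312,-0.18,-0.01],[0,0,0],-1],[[-0.312,-0.18,-0.01],[0,0,0],-1]]'
```

```text
t: 7.1
tcp_pos: [533.8, -68.1, 93.9]
tool_rot: [3.141, -0.0, -2.725]
ft_force: [-5.7, 3.0, 9.1]
finger_gap: -0.3
t: 7.9
tcp_pos: [587.2, -74.3, 94.5]
tool_rot: [3.141, 0.0, -2.726]
ft_force: [1.0, 0.8, 3.6]
finger_gap: 0.2
```

```bash
python3 -m jog '[[[0,0,0.01],[0,0,0],-1],[[0,0,0.02],[0,0,0],-1],[[0,0,0.025],[0,0,0],-1],[[0,0,0.025],[0,0,0],-1]]'; python3 -m jog '[[[0,0,-0.12],[0,0,0],-1],[[-0.312,0.18,-0.12],[0,0,0],-1],[[-0.312,0.18,-0.11],[0,0,0],-1],[[-0.312,0.18,-0.07],[0,0,0],-1],[[-0.312,0.18,-0.05],[0,0,0],-1],[[-0.312,0.18,-0.03],[0,0,0],-1],[[-0.312,0.18,-0.01],[0,0,0],-1],[[-0.312,0.18,-0.01],[0,0,0],-1]]'
```

```text
t: 8.3
tcp_pos: [587.8, -74.9, 93.6]
tool_rot: [-3.139, 0.002, -2.726]
ft_force: [-7.1, 2.8, 23.8]
finger_gap: 0.0
t: 9.1
tcp_pos: [619.8, -31.1, 93.7]
tool_rot: [3.141, 0.003, -2.726]
ft_force: [-1.5, 7.6, 16.3]
finger_gap: -0.2
```

```bash
python3 -m jog '[[[0,0,0.01],[0,0,0],-1],[[0,0,0.01],[0,0,0],-1]]'; python3 -m jog '[[[0,0,-0.3],[0,0,0],-1],[[0,0,-0.4],[0,0,0],-1],[[0.312,0,-0.4],[0,0,0],-1],[[0.624,0,-0.4],[0,0,0],-1],[[0.624,0,-0.3],[0,0,0],-1],[[0.624,0,-0.1],[0,0,0],-1],[[0.624,0,-0.03],[0,0,0],-1],[[0.624,0,-0.01],[0,0,0],-1]]';python3 -m jog '[[[0,0,0.01],[0,0,0],-1],[[0,0,0.01],[0,0,0],-1]]'
```

```text
t: 9.3
tcp_pos: [620.2, -31.2, 93.6]
tool_rot: [-3.14, 0.005, -2.726]
ft_force: [-2.8, 6.9, 24.8]
finger_gap: -0.1
t: 10.1
tcp_pos: [532.1, -70.1, 93.5]
tool_rot: [3.141, -0.004, -2.726]
ft_force: [-21.2, -2.6, 45.9]
finger_gap: 0.2
t: 10.3
tcp_pos: [532.1, -70.0, 93.6]
tool_rot: [-3.141, -0.003, -2.726]
ft_force: [-19.6, -2.1, 36.3]
finger_gap: 0.1
```

```bash
python3 -m jog '[[[0,0,-0.3],[0,0,0],-1],[[0,0,-0.6],[0,0,0],-1],[[-0.312,0.18,-0.9],[0,0,0],1],[[-0.312,0.18,-1],[0,0,0],1],[[-0.312,0.18,-1],[0,0,0],1],[[-0.312,0.18,-1],[0,0,0],1],[[-0.312,0.18,-1],[0,0,0],1]]'
python3 - <<'E'
from h import *
st=bot.state(); print(st['tcp_pos'],st['ft_force'],st['tool_rot'])
snap('wrist','w4',scale=1.5); snap('top','t4',(185,125,350,250),4.8); snap('side','s4',(200,160,360,305),4)
im=cv2.imread('pics/raw_w4.png').astype(int)
m=((im[...,0]>150)&(im[...,2]<150)&(im[...,0]-im[...,2]>80)).astype(np.uint8)
n,l,s,c=cv2.connectedComponentsWithStats(m)
d=[tuple(c[i]) for i in range(1,n) if s[i][4]>8 and 170<c[i][0]<340]; print(np.round(d,1))
P=np.array([onz('wrist',u,v,94,st) for u,v in d]); c=P.mean(0); print(P.round(1),'centre',c.round(1))
a=np.degrees(np.arctan2(P[:,1]-c[1],P[:,0]-c[0])); print(a%60, np.hypot(*(P-c)[:,:2].T))
E
```

```text
t: 11.0
tcp_pos: [565.2, -25.9, 239.0]
tool_rot: [3.14, -0.002, -2.726]
ft_force: [0.4, 0.1, -0.5]
finger_gap: 72.6
[565.1746327  -25.93312805 238.98794201] [ 0.39637854  0.11715941 -0.50381012] [ 3.13998799e+00 -2.41669043e-03 -2.72641131e+00]
[[232.9 141.2]
 [284.4 141. ]
 [209.3 184.4]
 [307.9 184.5]
 [235.  224.4]
 [282.1 224.4]]
[[534.5 -68.4  94. ]
 [512.7 -19.3  94. ]
 [587.7 -74.2  94. ]
 [544.5  24.1  94. ]
 [619.5 -30.8  94. ]
 [598.   18.1  94. ]] centre [566.2 -25.1  94. ]
[53.85658172 53.80309779 53.67450849 53.73213177 53.88256829 53.62824789] [53.62738674 53.77671093 53.66489879 53.71320579 53.652406   53.64783286]
```

View pics/w4.png

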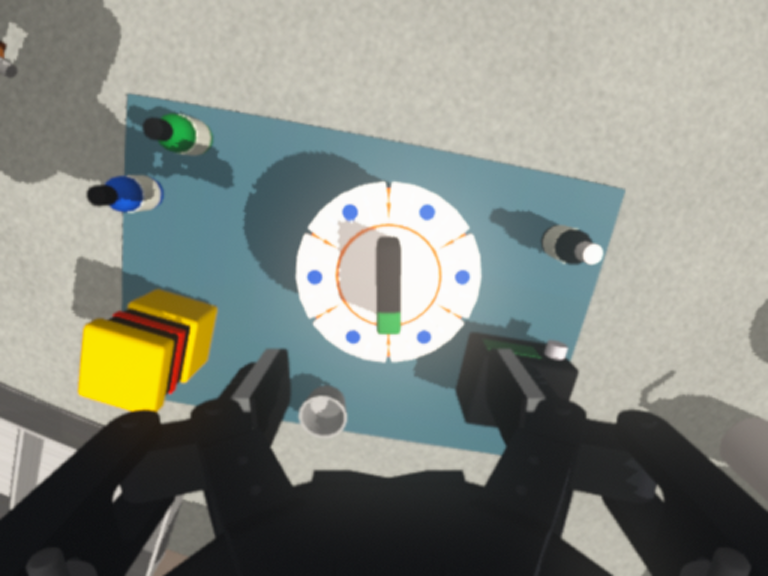

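View pics/s4.png

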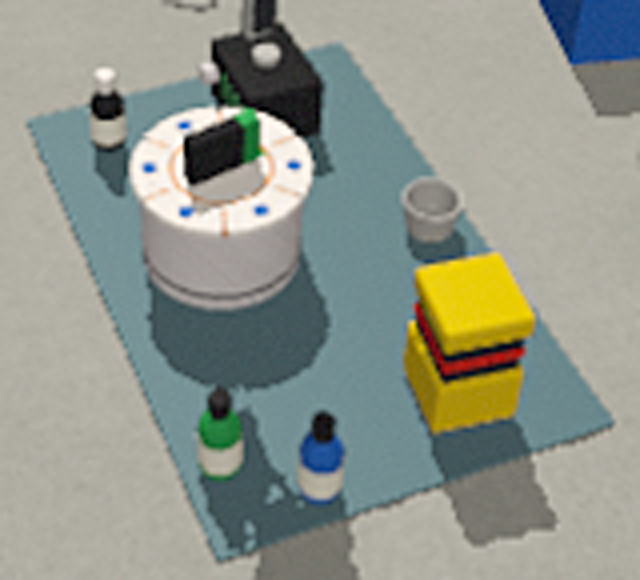

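Run:
```python
import cv2, numpy as np
a=cv2.imread('pics/raw_top0.png')[133:173,292:332]; b=cv2.imread('pics/raw_side0.png')[215:275,295:340]; c=cv2.imread('pics/raw_w4.png')[185:285,45:155]
rs=lambda i,s:cv2.resize(i,None,fx=s,fy=s,interpolation=cv2.INTER_CUBIC)
A=rs(a,9);B=rs(b,8)
o=np.zeros((480,780,3),np.uint8); o[:360,:360]=A; o[:480,400:760]=B; cv2.imwrite('pics/sc1.png',o)
cv2.imwrite('pics/sc2.png',rs(c,6))
```

```text
(no output)
```

View pics/sc1.png

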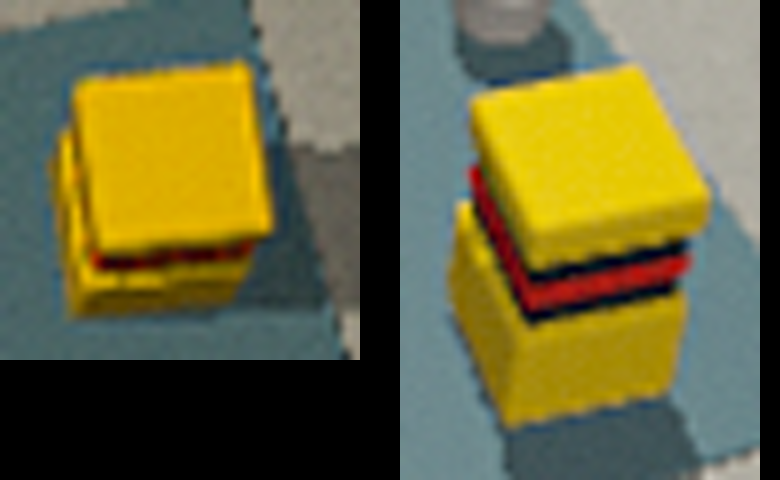

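View pics/sc2.png

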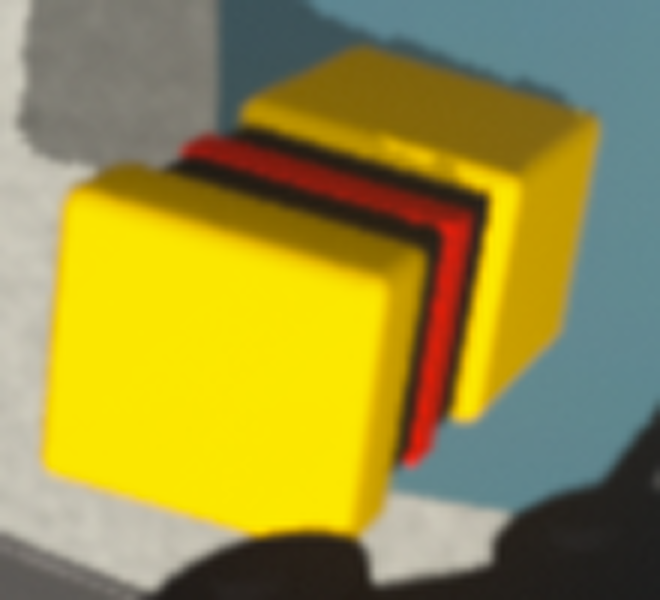

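Run:
```python
from h import *
st=bot.state()
k=lambda n,u,v,s,ox,oy,z: onz(n,ox+(u+.5)/s-.5,oy+(v+.5)/s-.5,z,st)[:2].round(1)
W=[k('wrist',u,v,6,45,185,4) for u,v in [(365,44),(602,118),(563,332)]]
print('wrist base',W,(W[0]+W[2])/2)
Wt=[k('wrist',u,v,6,45,185,110) for u,v in [(68,190),(387,278),(367,540),(42,468)]]; print('wt',Wt,np.mean(Wt,0))
T=[k('top',u,v,9,292,133,4) for u,v in [(48,158),(70,320),(242,304)]]; print('top base',T,(T[0]+T[2])/2)
Tt=[k('top',u,v,9,292,133,110) for u,v in [(74,86),(250,63),(273,233),(96,249)]]; print('top top',Tt,np.mean(Tt,0))
S=[k('side',u-400,v,8,295,215,4) for u,v in [(447,282),(512,428),(670,391)]]; print('side base',S,(S[0]+S[2])/2)
St=[k('side',u-400,v,8,295,215,110) for u,v in [(470,100),(640,65),(710,192),(532,233)]]; print('side top',St,np.mean(St,0))
```

```text
wrist base [array([ 687.1, -217.6]), array([ 681.2, -157.6]), array([ 740.7, -149.9])] [ 713.9  -183.75]
wt [array([ 685.7, -216.4]), array([ 677.3, -156. ]), array([ 732.9, -145.8]), array([ 745.7, -209.9])] [ 710.4   -182.025]
top base [array([ 744.6, -149.7]), array([ 680.5, -156.8]), array([ 686.7, -222.5])] [ 715.65 -186.1 ]
top top [array([ 739.7, -148.9]), array([ 748.2, -212. ]), array([ 685.3, -218.1]), array([ 679.5, -155.3])] [ 713.175 -183.575]
side base [array([ 680.1, -152. ]), array([ 687.7, -218.2]), array([ 746.7, -210.4])] [ 713.4 -181.2]
side top [array([ 677.4, -159.2]), array([ 739. , -151.4]), array([ 745.9, -209.8]), array([ 683.6, -218.7])] [ 711.475 -184.775]
```

```bash
python3 -m jog '[[[-0.007,0.003,0.2],[0,0,0],1],[[-0.007,0.003,0.5],[0,0,0],1],[[-0.007,0.003,0.75],[0,0,0],1],[[-0.007,0.003,0.87],[0,0,0],1],[[-0.007,0.003,0.9],[0,0,0],1],[[-0.007,0.003,0.9],[0,0,0],1]]'; python3 -m jog '[[[0,0,0],[0,0,0],-1],[[0,0,0],[0,0,0],-1],[[0,0,0],[0,0,0],-1],[[0,0,0],[0,0,0],-1],[[0,0,0],[0,0,0],-1],[[0,0,0],[0,0,0],-1],[[0,0,0],[0,0,0],-1]]'
python3 - <<'E'
from h import *
st=bot.state(); print(st['tcp_pos'],st['ft_force'],st['tool_rot'],st['finger_gap'],st['q'])
snap('wrist','w5',scale=1.5)
E
```

```text
t: 11.75
tcp_pos: [566.7, -24.8, 105.1]
tool_rot: [3.141, -0.001, -2.726]
ft_force: [0.5, 0.1, 0.8]
finger_gap: 85.6
t: 12.45
tcp_pos: [567.1, -24.8, 105.8]
tool_rot: [-3.141, 0.001, -2.726]
ft_force: [0.5, -2.1, 4.2]
finger_gap: 15.0
[567.0716422  -24.78019893 105.78488339] [ 0.49781163 -2.11111046  4.17685074] [-3.14074517e+00  6.87875747e-04 -2.72570210e+00] 15.03310265182787 [-2.52074810e-01  5.29298251e-01  1.43776571e+00 -2.59495689e-04
  1.17346375e+00 -2.23866111e+00]
```

View pics/w5.png

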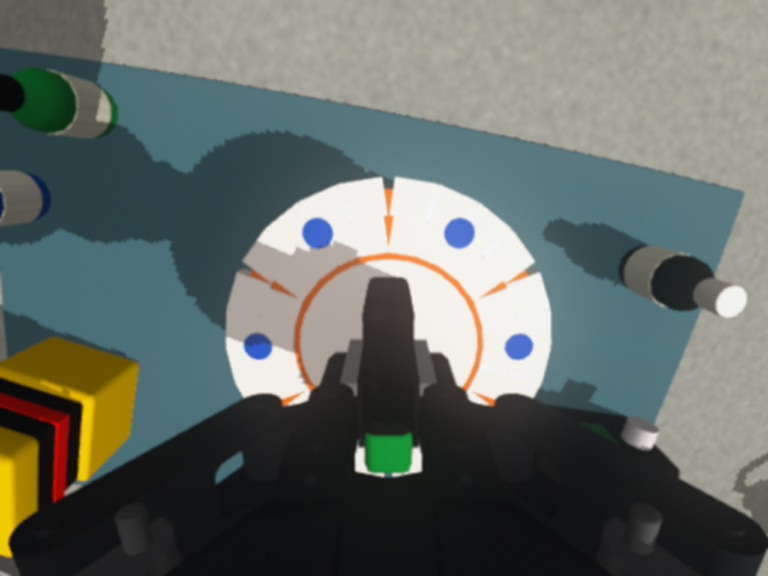

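```bash
python3 -m jog '[[[0,0,0],[0,0,0.03],-1],[[0,0,0],[0,0,0.08],-1],[[0,0,0],[0,0,0.14],-1],[[0,0,0],[0,0,0.2],-1],[[0,0,0],[0,0,0.26],-1],[[0,0,0],[0,0,0.32],-1],[[0,0,0],[0,0,0.38],-1],[[0,0,0],[0,0,0.4],-1]]'; python3 -m jog '[[[0,0,0],[0,0,0.05],-1],[[0,0,0],[0,0,0.11],-1],[[0,0,0],[0,0,0.17],-1],[[0,0,0],[0,0,0.23],-1],[[0,0,0],[0,0,0.29],-1],[[0,0,0],[0,0,0.35],-1],[[0,0,0],[0,0,0.38],-1],[[0,0,0],[0,0,0.39],-1]]';python3 -m jog '[[[0,0,0],[0,0,0],-1],[[0,0,0],[0,0,0],-1]]'
python3 - <<'E'
from h import *
st=bot.state(); print(st['tcp_pos'],st['ft_force'],st['moment'],np.degrees(st['tool_rot']),st['finger_gap'])
snap('wrist','w6',scale=1.5)
E
```

```text
t: 13.3
tcp_pos: [567.1, -24.5, 105.8]
tool_rot: [-3.142, 0.001, 2.927]
ft_force: [-0.3, 1.1, 4.8]
finger_gap: 15.3
t: 14.1
tcp_pos: [567.1, -24.5, 105.8]
tool_rot: [3.141, 0.001, 2.316]
ft_force: [0.8, -0.3, 5.3]
finger_gap: 15.1
t: 14.3
tcp_pos: [567.1, -24.5, 105.8]
tool_rot: [3.141, 0.001, 2.317]
ft_force: [0.4, 0.3, 4.7]
finger_gap: 14.9
[567.05166711 -24.50691994 105.77029401] [0.4022085  0.29846357 4.71176334] [-0.03980771  0.10035367  0.13228862] [1.79967781e+02 4.13255415e-02 1.32751744e+02] 14.85811270115681
```

View pics/w6.png

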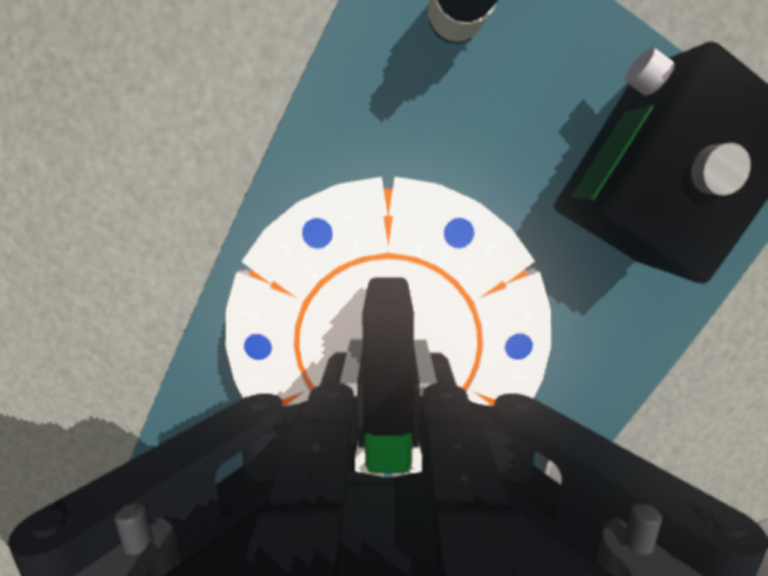

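```bash
python3 -m jog '[[[0,0,0],[0,0,0],-0.4],[[0,0,0],[0,0,0],0],[[0,0,0],[0,0,0],0.4],[[0,0,0],[0,0,0],1],[[0,0,0],[0,0,0],1],[[0,0,0],[0,0,0],1],[[0,0,-0.05],[0,0,0],1]]'; python3 -m jog '[[[0,0,-0.15],[0,0,0],1],[[0,0,-0.4],[0,0,0],1],[[0,0,-0.7],[0,0,0],1],[[0,0,-0.95],[0,0,0],1],[[0,0,-0.95],[0,0,0],1],[[0,0,-0.95],[0,0,0],1]]'
python3 - <<'E'
from h import *
st=bot.state(); print(st['tcp_pos'],st['ft_force'],st['tool_rot'])
snap('wrist','w7',scale=1.5); snap('side','s7',(200,160,360,305),4)
im=cv2.imread('pics/raw_w7.png').astype(int)
m=((im[...,0]>150)&(im[...,2]<150)&(im[...,0]-im[...,2]>80)).astype(np.uint8)
n,l,s,c=cv2.connectedComponentsWithStats(m)
d=[tuple(c[i]) for i in range(1,n) if s[i][4]>8 and 170<c[i][0]<340]; print(np.round(d,1))
P=np.array([onz('wrist',u,v,94,st) for u,v in d]); c=P.mean(0); print(P.round(1),'centre',c.round(1))
a=np.degrees(np.arctan2(P[:,1]-c[1],P[:,0]-c[0])); print(a%60, np.hypot(*(P-c)[:,:2].T))
E
```

```text
t: 15.05
tcp_pos: [566.3, -24.5, 112.3]
tool_rot: [-3.141, -0.002, 2.317]
ft_force: [-0.7, -0.3, 0.8]
finger_gap: 85.5
t: 15.65
tcp_pos: [566.7, -24.5, 256.0]
tool_rot: [3.141, 0.001, 2.317]
ft_force: [0.2, -0.6, -0.5]
finger_gap: 85.7
[566.72468031 -24.52201634 255.98870345] [ 0.18123749 -0.55982783 -0.49155829] [3.14081496e+00 1.22086080e-03 2.31663519e+00]
[[234.4 137.6]
 [283.1 137.7]
 [211.9 178.7]
 [305.4 178.9]
 [281.  216.9]
 [234.5 216.8]
 [178.7 288.4]]
[[ 515.5   -6.9   94. ]
 [ 555.    29.5   94. ]
 [ 527.3  -59.1   94. ]
 [ 606.2   13.5   94. ]
 [ 617.8  -38.9   94. ]
 [ 577.   -76.4   94. ]
 [ 589.1 -201.    94. ]] centre [569.7 -48.5  94. ]
[22.48969856 40.66021417 14.08010828 59.49790874 11.30474659 44.6083471
 37.26152085] [ 68.3266135   79.29206403  43.74722275  71.88374342  49.05712589
  28.83870747 153.76437824]
```

View pics/w7.png

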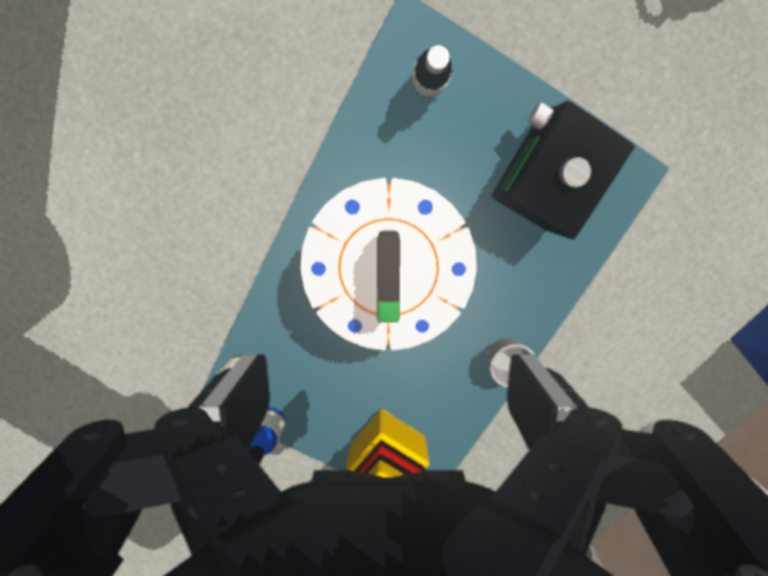

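View pics/s7.png

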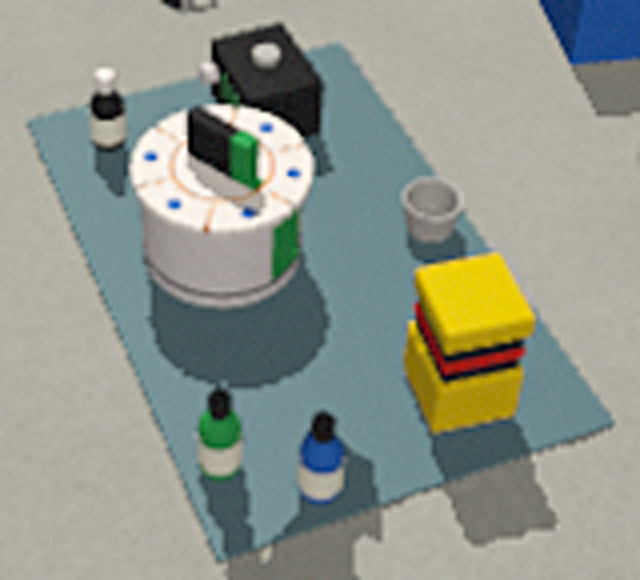

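```bash
python3 -m jog '[[[0.2,-0.2,0],[0,0,0],1],[[0.4,-0.4,0],[0,0,0],1],[[0.6,-0.6,0],[0,0,0],1],[[0.8,-0.8,0],[0,0,0],1],[[0.8,-0.8,0],[0,0,0],1]]'
python3 - <<'E'
from h import *
snap('top','t8',(185,125,350,250),4.8)
E
```

```text
t: 16.25
tcp_pos: [392.8, -16.8, 254.3]
tool_rot: [-3.14, -0.003, 2.316]
ft_force: [0.1, 0.5, -0.3]
finger_gap: 85.4
```

View pics/t8.png

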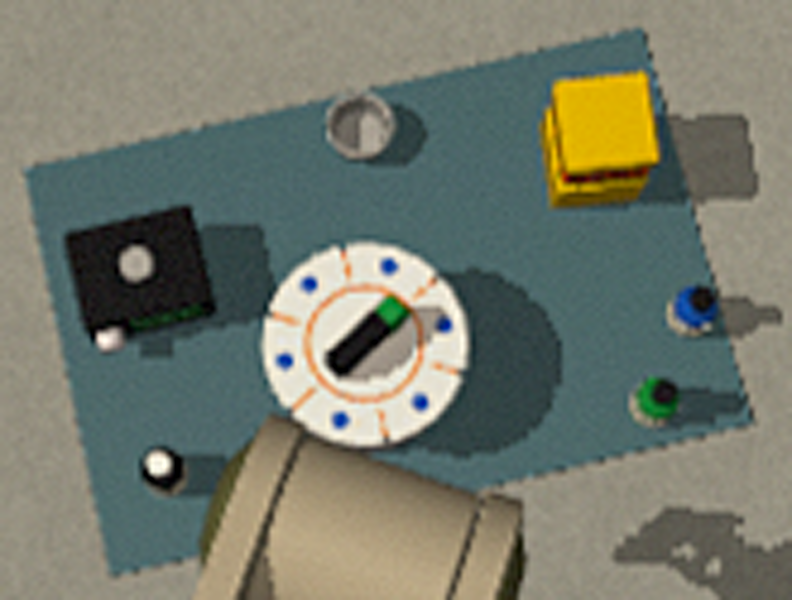

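Run:
```python
from h import *
im=cv2.imread('pics/raw_top0.png').astype(float)
for fn in ('top0','t8'):
    im=cv2.imread(f'pics/raw_{fn}.png').astype(float)
    guess=[(376,262),(443,309),(435,390),(360,424),(292,375),(302,295)] if fn=='top0' else [(389,266),(444,325),(421,403),(341,420),(285,360),(310,284)]
    P=[]
    for u,v in guess:
        x=185+(u-2)/4.8; y=125+(v-2)/4.8; xi,yi=int(round(x)),int(round(y))
        w=im[yi-4:yi+5,xi-4:xi+5]; s=np.clip(w[...,0]-w[...,2]-15,0,None)
        g=np.mgrid[yi-4:yi+5,xi-4:xi+5]; P.append(onz('top',(s*g[1]).sum()/s.sum(),(s*g[0]).sum()/s.sum(),101 if fn=='top0' else 94))
    P=np.array(P); c=P.mean(0); a=np.degrees(np.arctan2(P[:,1]-c[1],P[:,0]-c[0]))
    print(fn,c.round(1),(a%60).round(1),np.hypot(*(P-c)[:,:2].T).round(1), 'tag mod60',((a%60).mean()-30))
    for s in ([713.2,-183.6],[713,-184]): print(np.degrees(np.arctan2(s[1]-c[1],s[0]-c[0])))
st=bot.state(); print(st['t'],st['ft_force'])
```

```text
top0 [566.2 -24.4 101. ] [53.5 54.  53.9 53.9 54.2 53.7] [54.4 54.5 54.  54.2 54.9 54.2] tag mod60 23.869135383333628
-47.27031528697957
-47.38084245166248
t8 [567.1 -22.6  94. ] [42.2 42.4 42.5 42.4 43.2 42.9] [54.9 54.3 54.  54.  54.4 54.3] tag mod60 12.609137571421101
-47.786831999962175
-47.89662697960651
16.3 [ 1.24359315 -0.08061645  0.87113498]
```

```bash
python3 -c "
from plant import bot
print(bot.close_job())"
```

```text
the job is handed in; nothing more can be done
None
```

I pressed all six lid sections home one by one. I then turned the canister about 71° clockwise by its fin, let go, backed the arm clear and handed the job in at t ≈ 16.3 s.

- **Sections:** Each stopped at a fingertip height of 93.5–93.8 mm, against a flush height of 94 mm, under 19–36 N. Section 3 had the lightest press, at 19 N. Section 4 got a second press that briefly reached 46 N at the wrist. The lid looked even all round in the later pictures, and the six blue dots fit the flush height evenly, with radii within 0.2 mm of each other.
- **Direction:** In the last top view the tag points at -47.4° and the scanner bears about -47.8°, so the error is about 0.4°. The wrist view gave a tag angle of about -47.4° to -48.3°, with one dot in shadow. The scanner's position is only good to about 2 mm, so the bearing itself could be off by roughly 0.7°.
- **Canister position:** The last top view puts the canister upright and about 2 mm from where it started. The calibration is only good to about 2 mm, so part of that may be measurement error.
- **Surroundings:** The bottles, cup, scanner and power unit look unmoved. I did not check the wash bottle, film roll and pen closely after the moves, but the arm's path stayed clear of them.

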